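Open the chip-repair unit, lock its lid stay and start the pump

TASK

Get the windscreen chip-repair vacuum unit ready: lift its lid by the front handle until the folding stay inside the right-hand wall is pulled straight, then push the stay's elbow back past centre onto its stop so that it locks and the lid stays up unaided. Then start the pump: press the largest of the three round rubber keys just until it clicks, not down onto its stop, and let it come back up. Never let the lid drop, do not press the two small keys, and leave the things around the case where they are.

Things in the scene. Friction and masses are not known exactly. Their poses are not given: they have to be found in the camera images.
- case: grey flip-top case, 200 mm deep (its x), 280 mm wide (its y), fixed to the bench; rim 100 mm high, closed lid adds 33 mm. Origin: centre of its underside; +x points from the handle side (nearest the robot) to the hinge side, +y to the left, z up. Inside, a panel 75 mm above the bench carries gauge, couplings and keys; a 40 mm wide well along the right (-y) wall takes the folded stay
- lid_hinge (a point): middle of the lid's hinge line, 101.5 mm above the bench on the case's far (+x) edge; the line runs along the case's y
- lid (a joint): angle of the lid (rad): 0 closed, growing as its front edge goes up and back. The straight stay stops it at about 1.30; on the locked stay it stands at about 1.29. Weight about 0.55 kg. Let go below about 1.2 it falls shut; between there and the limit the stiff elbow rivet just holds it
- lid_handle (a point): middle of the steel bow handle on the lid's front: a round bar 12 mm thick, 112 mm long along the case's y, 42 mm out from the lid's front face, 242 mm from the hinge line, 16 mm above the lid's lower edge. Closed it lies 117 mm above the bench, at full height about 340 mm. It turns with the lid
- stay (a joint): angle of the stay's elbow (rad): 0 folded (lid closed), about 2.49 when its two steel strips are in line (dead centre, lid highest), 2.71 when the elbow is past centre on its stop: locked. Below 2.49 the elbow stands on the robot's side of the line between the stay's ends. Straight, the elbow is 160 mm above the bench
- stay_tab (a point): middle of the front face of the thumb tab bent inwards from the stay's lower strip at the elbow: 20 mm along the strip, 26 mm across (case y), 118 mm right of the case's middle. With the lid up it faces the robot, about 150 mm above the bench; a push of 10 to 25 mm towards the hinge side at 2 to 5 N takes the elbow past centre. Strips 14 mm wide, 75 mm (lower) and 130 mm (upper) long
- key_top (a point): middle of the top of the largest rubber key, 22 mm across, standing 9 mm above the panel (84 mm above the bench) and 9 mm below the case's rim; in the case's frame at x -42, y +10 mm. The two small keys (12 mm across, 6 mm high) lie 48 and 86 mm to its left (+y)
- key (a joint): travel of the largest key (m), 0 up, positive downwards. The force grows to a peak of about 6 N near 1.3 mm, then the dome gives way (the click): 5.4 N at 2 mm, 4.4 N at 2.6 mm, 1.8 N at 4.4 mm; solid stop at 5 mm. It springs back when released
- small_key_a (a joint): travel of the nearer small key (m), 0 up; sprung, stop at 3 mm. Not to be pressed
- small_key_b (a joint): travel of the farther small key (m), 0 up; sprung, stop at 3 mm. Not to be pressed
- can: bystander: plain metal can, 60 mm across, 125 mm high, left of the case; origin at the centre of its underside
- tape: bystander: roll of tape lying flat, 104 mm across, 24 mm high, left of the case; origin at the centre of its underside
- lifter: bystander: glass lifter with two black suction cups under an aluminium grip bar, 222 by 92 mm, 63 mm high, right of the case; origin at the centre of its underside
- scraper: bystander: blade scraper lying flat, 140 mm long, 18 mm high, right of the case towards the robot; origin on its underside near the middle

How it is judged:
By the outcome, as a careful person would: the job done as asked, in the order asked, and still so for the second after the job is handed in, with the robot touching nothing.
It also fails if it takes over 66 s, if anything falls off the work surface, if the arm or the gripper's body presses on something with over 40 N, if the wrist force passes 120 N, or if a joint passes its speed limit or range.

ROBOT

A 6-joint arm with a two-finger parallel gripper is mounted at the origin on the work surface. World frame = base frame: x ahead of the robot, y to its left, z up, the work surface at z = 0. Lengths are in m, angles in rad, forces in N, time in s.
With the tool pointing down it reaches from about 0.325 to 1 m from the base axis. Payload 5.1 kg.
Tool frame: the origin (TCP) lies midway between the tips of the shut fingers; the grasp point (between the pads) lies 19 mm behind it; z points along the fingers, y is the direction in which the jaws open and shut (so a half turn about z gives the same grasp; the last joint's range is limited). The gripper opens to 85 mm and grips with 20 to 120 N. Pads are 22 mm wide; open, the fingers measure 114 mm over their backs; the gripper's body (76 mm by 85 mm) begins 54 mm behind the grasp point. The pads swing forward as they close: fully open they stand 13 mm farther back than shut.
Start: joints at [1.122, 0.124, 1.65, -0, 1.367, -0.083], TCP at [0.233, 0.607, 0.231] pointing down, gripper open.
Joint ranges: [-2.61, 2.61], [-1.02, 2.33], [0.03, 2.71], [-1.35, 4.49], [0.32, 2.68], [-2.91, 2.91]. Speed limits (rad/s): [2.57, 2.57, 3.14, 3.14, 3.14, 3.14].

INTERFACE

Orientations are given as [roll, pitch, yaw] about the fixed x, y, z axes, in that order (R = Rz(yaw) Ry(pitch) Rx(roll)).
In Python, from station import status, vision, bot gives the robot as it stands. The module is installed in compiled form; this text tells all that it offers.
- The arm moves only by the shell command python3 -m inch 'ROWS' [FORCE]. ROWS is JSON, a list of rows, each a list of 3 entries, a list of its own where there are three numbers: the shift along the tool's x, y, z in m, then the turn about the tool's z in degrees, then the finger opening in m, from 0 to 0.0854. A call has 1 to 8 rows; each row is the pose to reach, as a shift and turn from the pose commanded when the call began, along the tool's axes at that moment; what a row does not reach only later rows make up. A row lasts 1/8 s, in which the tool goes at most 62.5 mm and 10.7 degrees, less where a joint would pass 70% of its speed; a pose out of reach is approached as far as the arm can. A call with a gripper value outside its range is refused whole. The fingers move at their own pace and stop on an object; FORCE is the grip in N (left out, the last holds). Time passes only in rows, so rows that repeat a pose let the fingers close. It gives the time, the measured TCP pose, the force and the opening at its end, in the units of the state.
- status.get_obs(): the state, without advancing time (a new reading comes with each control period).
- vision.capture(name): name is "side" or "top"; returns a dict with "pixels" (480x640x3 uint8, blue, green, red), "camera_matrix" (3x3 intrinsics, pixels), "rvec" (rotation vector, rad) and "tvec" (3), from world to camera coordinates, as OpenCV has them. Camera axes: x right, y down, z forward; pixel columns grow to the right and rows downward; lengths in m; the calibration is good to about 2 mm. A picture is of the moment at which its call begins. There is no depth.
- bot.finish_job(): hands the job in, once; it reports no verdict.
The state is a dict: "time_s": time; "joint_positions": joint angles; "qd": joint speeds; "tau": joint torques, N m; "tool_pos": TCP position; "tool_rot": TCP orientation; "wrist_force": force on the tool from outside, world axes, zero at the start; "ft_torque": the same for the moment, N m; "opening": finger opening in m.
Only numpy, scipy, OpenCV 4.12 (cv2) and the standard library are available. Lean on these libraries where they do the work, as an engineer would, in place of code of your own. Each camera call takes 0.05 s, during which the arm holds its last target.

## Working session

There is one attempt and no reset: what is moved stays moved. The work goes in short steps, Python scripts to look and compute and a shell command to move; the robot and the scene stay as the last step left them, time stands still between calls to the robot, and variables do not carry over. Pictures are saved under pics/ and viewed, and the job is handed in when it is done.

```bash
mkdir -p pics; ls; python3 - <<'E'
from station import status, vision, bot
import cv2
o=status.get_obs()
for k,v in o.items(): print(k,v)
for n in("side","top"):
    c=vision.capture(n); cv2.imwrite(f"pics/{n}0.png",c["pixels"]); print(n,c["camera_matrix"],c["rvec"],c["tvec"])
E
```

```text
pics
time_s 0.0
joint_positions [ 1.12239651e+00  1.24526768e-01  1.65168940e+00  1.34007261e-05
  1.36744544e+00 -8.26210186e-02]
qd [ 1.28369369e-05 -2.29638421e-03  9.59044058e-04  3.79281048e-04
 -1.11049206e-03 -4.78543625e-04]
tau [ 1.17712894e-03 -4.23614931e+01 -3.65453482e+01 -4.61150512e-05
  7.11834349e-03  4.51599163e-06]
tool_pos [0.23226435 0.60644096 0.23002987]
tool_rot [-3.13953185e+00 -1.83818300e-04  2.77581094e+00]
wrist_force [-0.46572759  0.72014091  0.75820867]
ft_torque [0.00334785 0.02177294 0.05534686]
opening 0.08553722901946635
side [[606.18956273   0.         312.60780405]
 [  0.         606.18956273 240.70383641]
 [  0.           0.           1.        ]] [ 2.1813192  -0.38405114  0.195991  ] [-0.49567958  0.19629414  1.15732384]
top [[468.13335254   0.         316.84576074]
 [  0.         468.13335254 246.64402866]
 [  0.           0.           1.        ]] [ 2.12882107 -2.19185644  0.10381306] [0.0558407  0.55039246 0.90815771]
```

View pics/side0.png

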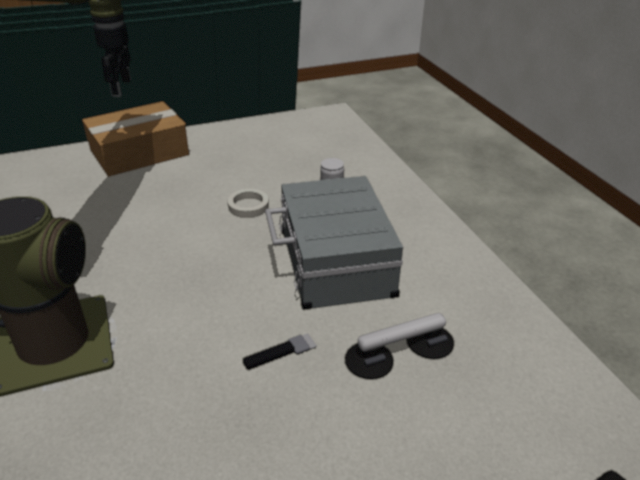

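View pics/top0.png

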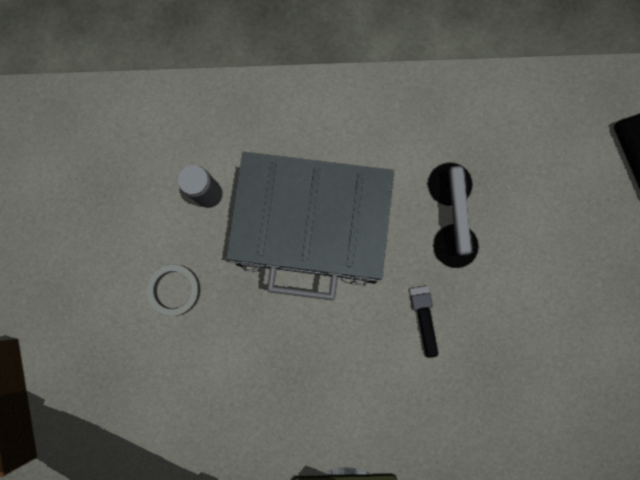

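The case sits at about (310,215) in the top view with the handle at about (302,293). The tape and can are to its left, the lifter and scraper to its right. I'll enlarge for measurement.

```bash
python3 - <<'E'
import cv2
a=cv2.imread("pics/top0.png")[140:310,215:410]
cv2.imwrite("pics/top0c.png",cv2.resize(a,None,fx=4,fy=3.5,interpolation=cv2.INTER_CUBIC)[:600,:800])
a=cv2.imread("pics/side0.png")[165:315,250:410]
cv2.imwrite("pics/side0c.png",cv2.resize(a,None,fx=4,fy=4,interpolation=cv2.INTER_CUBIC))
E
```

```text
(no output)
```

View pics/top0c.png

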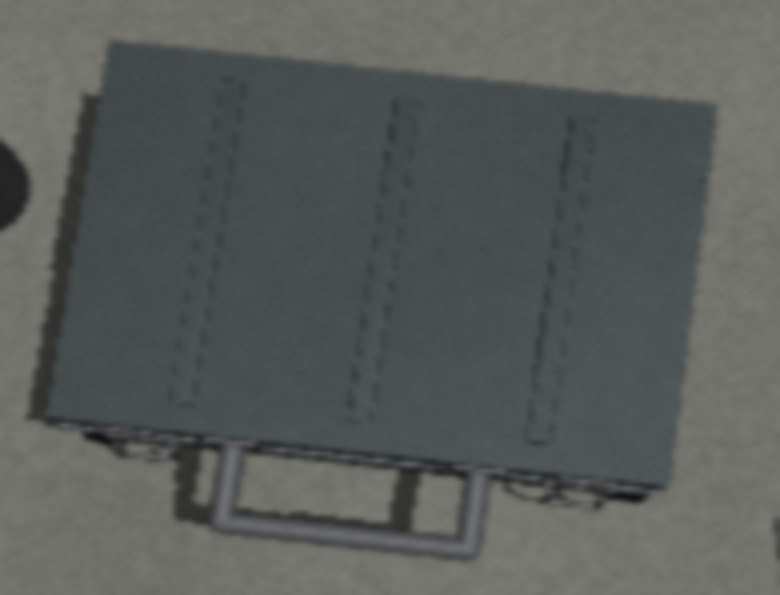

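View pics/side0c.png

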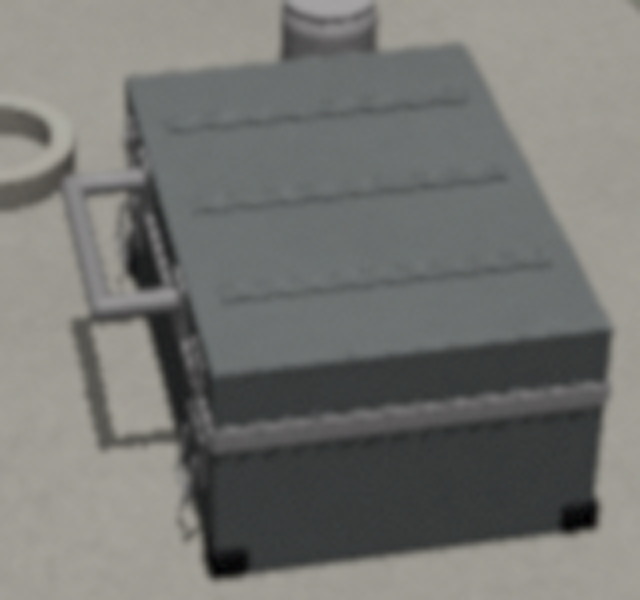

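```bash
cat > h.py <<'E'
import numpy as np, cv2
from scipy.spatial.transform import Rotation as R
CAM={"side":(np.array([[606.18956273,0,312.60780405],[0,606.18956273,240.70383641],[0,0,1]]),np.array([2.1813192,-0.38405114,0.195991]),np.array([-0.49567958,0.19629414,1.15732384])),
"top":(np.array([[468.13335254,0,316.84576074],[0,468.13335254,246.64402866],[0,0,1]]),np.array([2.12882107,-2.19185644,0.10381306]),np.array([0.0558407,0.55039246,0.90815771]))}
def proj(n,P):
    K,r,t=CAM[n]; return cv2.projectPoints(np.atleast_2d(np.asarray(P,float)),r,t,K,None)[0][:,0]
def onz(n,uv,z):
    K,r,t=CAM[n]; M=cv2.Rodrigues(r)[0]; d=M.T@np.linalg.inv(K)@[uv[0],uv[1],1]; c=-M.T@t
    return c+d*(z-c[2])/d[2]
E
python3 - <<'E'
from h import *
from scipy.optimize import least_squares
top=np.array([[112,42],[716,104],[45,418],[668,486],[218,522],[478,548]])/[4,3.5]+[215,140]
side=np.array([[462,45],[610,330],[130,78],[215,377]])/4+[250,165]
for p in top[:4]: print(onz("top",p,.133))
for p in top[4:]: print("h",onz("top",p,.117))
for p in side: print(onz("side",p,.133))
m=np.array([[.1,.14,.133],[.1,-.14,.133],[-.1,.14,.133],[-.1,-.14,.133],[-.142,.056,.117],[-.142,-.056,.117]])
def w(q,m):
    c,s=np.cos(q[2]),np.sin(q[2]); return np.c_[q[0]+c*m[:,0]-s*m[:,1],q[1]+s*m[:,0]+c*m[:,1],m[:,2]]
f=lambda q:np.r_[(proj("top",w(q,m))-top).ravel(),(proj("side",w(q,m[:4]))-side).ravel()]
r=least_squares(f,[.6,0,0]); print(r.x,r.fun.round(1))
for nm,p in dict(handle=(-.142,0,.117),hinge=(.1,0,.1015),key=(-.042,.01,.084),tabxy=(0,-.118,.15)).items(): print(nm,w(r.x,np.array([p])))
E
```

```text
[0.71844327 0.16858338 0.133     ]
[ 0.67651283 -0.1049242   0.133     ]
[0.5225582  0.20074792 0.133     ]
[ 0.47999538 -0.07468698  0.133     ]
h [0.46793327 0.12634783 0.117     ]
h [0.4512973  0.00976238 0.117     ]
[0.71823257 0.16654718 0.133     ]
[ 0.67469872 -0.10795508  0.133     ]
[0.52648878 0.19678855 0.133     ]
[ 0.48121456 -0.07730946  0.133     ]
[ 0.59995323  0.0466827  -0.15461673] [-0.6 -1.   1.2 -0.4  0.2 -0.1  0.9  0.2  1.4 -0.2 -1.9  0.2  0.3 -0.8
  0.9 -0.5 -2.1 -0.5 -1.  -0.1]
handle [[0.4596472 0.0685509 0.117    ]]
hinge [[0.69876029 0.03128256 0.1015    ]]
key [[0.55999427 0.06303147 0.084     ]]
tabxy [[ 0.58178106 -0.06990963  0.15      ]]
```

```bash
cat >> h.py <<'E'
CASE=np.array([.600,.0467]); CY=-.1546
def cw(x,y,z):
    c,s=np.cos(CY),np.sin(CY); return np.array([CASE[0]+c*x-s*y,CASE[1]+s*x+c*y,z])
def go(target,yaw=None):
    from station import status
    o=status.get_obs(); M=R.from_euler('xyz',o["tool_rot"]).as_matrix()
    d=M.T@(np.asarray(target)-o["tool_pos"])
    t=0
    if yaw is not None:
        t=-np.degrees((yaw-o["tool_rot"][2]+np.pi)%(2*np.pi)-np.pi)
    print("t",round(o["time_s"],2),"tcp",o["tool_pos"].round(4),o["tool_rot"].round(3),"F",o["wrist_force"].round(1),"op",round(o["opening"],4),"\n shift",d.round(4),"turn",round(t,1))
E
python3 - <<'E'
from h import *
go(np.r_[cw(-.142,0,0)[:2],.22],np.pi/2+CY)
E
```

```text
t 0.1 tcp [0.2323 0.6065 0.2302] [-3.14  -0.     2.776] F [ 0.4 -0.7  0.1] op 0.0858 
 shift [-0.4048 -0.421   0.0109] turn 77.9
```

```bash
python3 -m inch '[[[-0.02,-0.021,0],3,0.0854],[[-0.06,-0.062,0],10,0.07],[[-0.1,-0.104,0],20,0.05],[[-0.14,-0.146,0],30,0.03],[[-0.18,-0.187,0],40,0.03],[[-0.22,-0.229,0],50,0.03],[[-0.26,-0.27,0],58,0.03],[[-0.29,-0.301,0],65,0.03]]' 30
python3 - <<'E'
from h import *
go(np.r_[cw(-.142,0,0)[:2],.22],np.pi/2+CY)
E
```

```text
time_s: 1.1
tool_pos: [0.3959, 0.2201, 0.231]
tool_rot: [-3.141, 0.0, 1.636]
wrist_force: [0.7, 0.6, -0.1]
opening: 0.0303
t 1.1 tcp [0.3959 0.2201 0.231 ] [-3.141  0.     1.636] F [ 0.7  0.6 -0.1] op 0.0303 
 shift [-0.1554  0.0538  0.011 ] turn 12.6
```

```bash
python3 -m inch '[[[-0.03,0.01,0],3,0.03],[[-0.075,0.026,0.005],7,0.03],[[-0.12,0.042,0.011],10,0.03],[[-0.145,0.05,0.011],12.6,0.03],[[-0.1554,0.0538,0.011],12.6,0.03],[[-0.1554,0.0538,0.011],12.6,0.03]]'
python3 - <<'E'
from h import *
go(np.r_[cw(-.142,0,0)[:2],.098],np.pi/2+CY)
from station import vision
for n in("side","top"):
    c=vision.capture(n)["pixels"]; cv2.imwrite(f"pics/{n}1.png",c)
a=cv2.imread("pics/top1.png")[140:340,215:415]; b=cv2.imread("pics/side1.png")[100:300,210:410]
cv2.imwrite("pics/c1.png",cv2.resize(np.hstack([a,b]),None,fx=2,fy=2,interpolation=cv2.INTER_CUBIC))
E
```

```text
time_s: 1.85
tool_pos: [0.4602, 0.0709, 0.2201]
tool_rot: [-3.141, -0.0, 1.421]
wrist_force: [0.5, 0.9, 0.3]
opening: 0.03
t 1.85 tcp [0.4602 0.0709 0.2201] [-3.141 -0.     1.421] F [0.5 0.9 0.3] op 0.03 
 shift [-2.400e-03 -1.000e-04  1.221e-01] turn 0.3
```

View pics/c1.png

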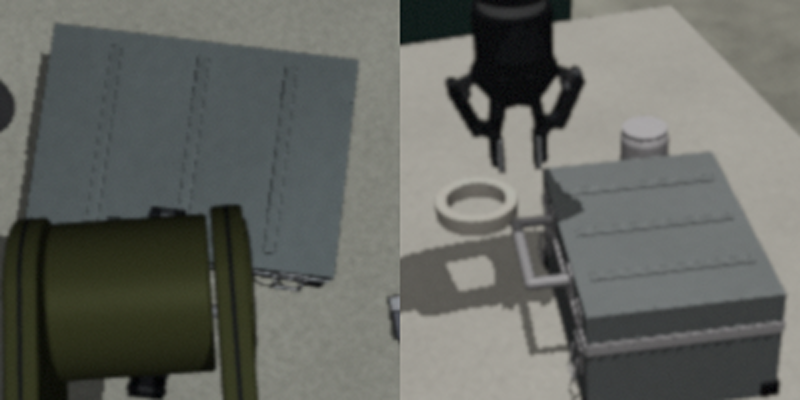

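Fingers straddle the handle plane correctly, tips above the bar. Descend.

```bash
python3 -m inch '[[[-0.001,0,0.03],0,0.03],[[-0.002,0,0.07],0,0.03],[[-0.0024,0,0.105],0,0.03],[[-0.0024,0,0.122],0,0.03],[[-0.0024,0,0.122],0,0.03]]' 
python3 -m inch '[[[0,0,0],0,0.02],[[0,0,0],0,0.008],[[0,0,0],0,0.005],[[0,0,0],0,0.005]]' 30
python3 - <<'E'
from h import *
go(np.r_[cw(-.142,0,0)[:2],.098],np.pi/2+CY)
from station import vision
b=vision.capture("side")["pixels"]
cv2.imwrite("pics/c2.png",cv2.resize(b[140:290,210:410],None,fx=4,fy=4,interpolation=cv2.INTER_CUBIC))
E
```

```text
time_s: 2.58
tool_pos: [0.4591, 0.0691, 0.0975]
tool_rot: [-3.139, 0.0, 1.423]
wrist_force: [0.8, 0.5, -0.1]
opening: 0.03
time_s: 3.08
tool_pos: [0.4593, 0.0691, 0.1001]
tool_rot: [-3.139, -0.001, 1.421]
wrist_force: [-7.3, 1.7, 6.6]
opening: 0.011
t 3.08 tcp [0.4593 0.0691 0.1001] [-3.139e+00 -1.000e-03  1.421e+00] F [-7.3  1.7  6.6] op 0.011 
 shift [-0.0005  0.0004  0.0021] turn 0.3
```

View pics/c2.png

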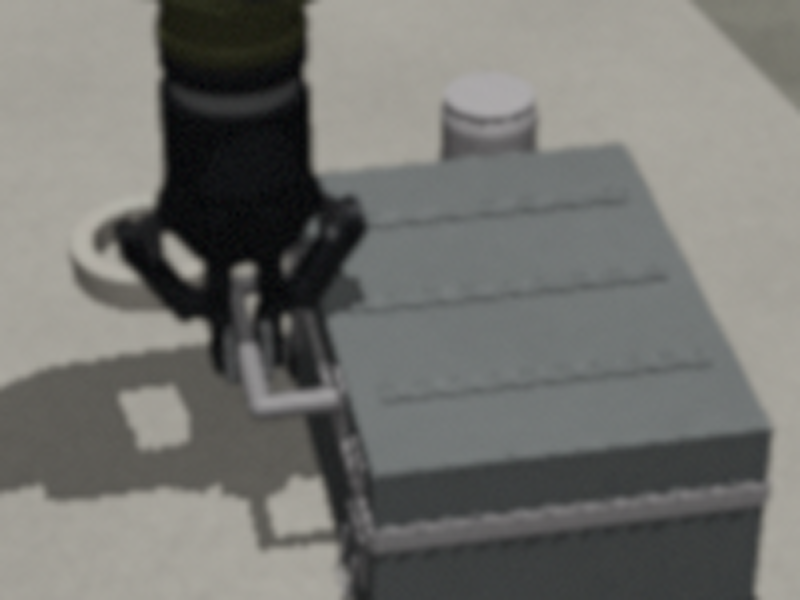

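```bash
python3 - <<'E'
import numpy as np
a0=np.arctan2(.0155,.242); f=lambda t:np.array([.242-.2425*np.cos(t+a0),-.2425*np.sin(t+a0)+.0155])
t=np.r_[0,.015,.03,.06,.1,.15,.2,.25,.3, np.arange(.35,1.31,.05)]
for k in range(0,len(t)-1,8):
    print([ (round(x,3),*(1e3*(f(x)-f(t[k]))).round(1)) for x in t[k+1:k+9]])
E
```

```text
[(np.float64(0.015), np.float64(0.3), np.float64(-3.6)), (np.float64(0.03), np.float64(0.6), np.float64(-7.3)), (np.float64(0.06), np.float64(1.4), np.float64(-14.5)), (np.float64(0.1), np.float64(2.8), np.float64(-24.1)), (np.float64(0.15), np.float64(5.0), np.float64(-36.0)), (np.float64(0.2), np.float64(7.9), np.float64(-47.8)), (np.float64(0.25), np.float64(11.4), np.float64(-59.4)), (np.float64(0.3), np.float64(15.4), np.float64(-70.8))]
[(np.float64(0.35), np.float64(4.6), np.float64(-11.2)), (np.float64(0.4), np.float64(9.8), np.float64(-22.2)), (np.float64(0.45), np.float64(15.4), np.float64(-32.9)), (np.float64(0.5), np.float64(21.7), np.float64(-43.3)), (np.float64(0.55), np.float64(28.4), np.float64(-53.4)), (np.float64(0.6), np.float64(35.6), np.float64(-63.1)), (np.float64(0.65), np.float64(43.3), np.float64(-72.5)), (np.float64(0.7), np.float64(51.5), np.float64(-81.4))]
[(np.float64(0.75), np.float64(8.6), np.float64(-8.5)), (np.float64(0.8), np.float64(17.6), np.float64(-16.6)), (np.float64(0.85), np.float64(27.0), np.float64(-24.3)), (np.float64(0.9), np.float64(36.8), np.float64(-31.4)), (np.float64(0.95), np.float64(46.9), np.float64(-38.1)), (np.float64(1.0), np.float64(57.4), np.float64(-44.3)), (np.float64(1.05), np.float64(68.1), np.float64(-49.9)), (np.float64(1.1), np.float64(79.2), np.float64(-54.9))]
[(np.float64(1.15), np.float64(11.3), np.float64(-4.5)), (np.float64(1.2), np.float64(22.7), np.float64(-8.5)), (np.float64(1.25), np.float64(34.4), np.float64(-11.8)), (np.float64(1.3), np.float64(46.2), np.float64(-14.6))]
```

```bash
python3 -m inch '[[[0,0.0003,-0.0036],0,0.005],[[0,0.0006,-0.0073],0,0.005],[[0,0.0014,-0.0145],0,0.005],[[0,0.0028,-0.0241],0,0.005],[[0,0.005,-0.036],0,0.005],[[0,0.0079,-0.0478],0,0.005],[[0,0.0114,-0.0594],0,0.005],[[0,0.0154,-0.0708],0,0.005]]' 40
python3 - <<'E'
from h import *
go([.46,.0691,.17])
from station import vision
b=vision.capture("side")["pixels"]
cv2.imwrite("pics/c3.png",cv2.resize(b[100:290,190:410],None,fx=3,fy=3,interpolation=cv2.INTER_CUBIC))
E
```

```text
time_s: 4.12
tool_pos: [0.4732, 0.0668, 0.1689]
tool_rot: [-3.136, -0.0, 1.421]
wrist_force: [-7.8, 4.9, -0.4]
opening: 0.0103
t 4.12 tcp [0.4732 0.0668 0.1689] [-3.136 -0.     1.421] F [-7.8  4.9 -0.4] op 0.0103 
 shift [ 0.0003 -0.0134 -0.001 ] turn 0
```

View pics/c3.png

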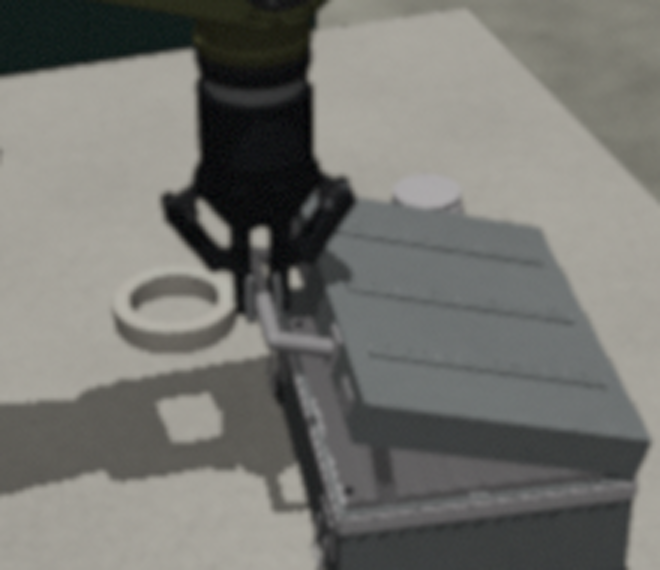

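Lid is up about 0.3 rad in the grip; continuing along the arc.

```bash
python3 -m inch '[[[0,0.0046,-0.0112],0,0.005],[[0,0.0098,-0.0222],0,0.005],[[0,0.0154,-0.0329],0,0.005],[[0,0.0217,-0.0433],0,0.005],[[0,0.0284,-0.0534],0,0.005],[[0,0.0356,-0.0631],0,0.005],[[0,0.0433,-0.0725],0,0.005],[[0,0.0515,-0.0814],0,0.005]]'
python3 - <<'E'
from h import *
go([.46,.0691,.17])
from station import vision
b=vision.capture("side")["pixels"]
cv2.imwrite("pics/c4.png",cv2.resize(b[50:290,190:430],None,fx=2.5,fy=2.5,interpolation=cv2.INTER_CUBIC))
E
```

```text
time_s: 5.18
tool_pos: [0.5234, 0.059, 0.2535]
tool_rot: [-3.134, 0.001, 1.422]
wrist_force: [-18.5, 3.0, 11.5]
opening: 0.0104
t 5.17 tcp [0.5234 0.059  0.2535] [-3.134e+00  1.000e-03  1.422e+00] F [-18.5   3.   11.5] op 0.0104 
 shift [ 0.0007 -0.0636  0.084 ] turn 0
```

View pics/c4.png

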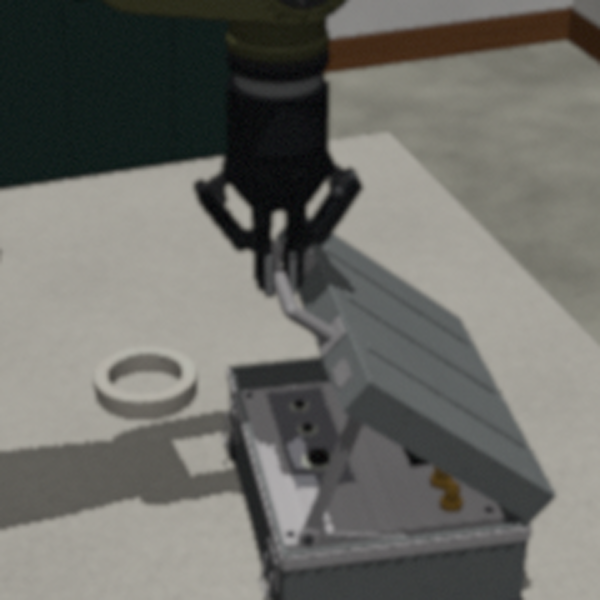

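```bash
python3 -m inch '[[[0,0.0056,-0.0115],0,0.005],[[0,0.0146,-0.0196],0,0.005],[[0,0.024,-0.0273],0,0.005],[[0,0.0338,-0.0344],0,0.005],[[0,0.0439,-0.0411],0,0.005],[[0,0.0544,-0.0473],0,0.005],[[0,0.0651,-0.0529],0,0.005],[[0,0.0762,-0.0579],0,0.005]]'
python3 - <<'E'
from h import *
go([.46,.0691,.17])
from station import vision
b=vision.capture("side")["pixels"]
cv2.imwrite("pics/c5.png",cv2.resize(b[50:290,190:430],None,fx=2.5,fy=2.5,interpolation=cv2.INTER_CUBIC))
E
```

```text
time_s: 6.22
tool_pos: [0.6024, 0.0465, 0.3121]
tool_rot: [3.139, 0.001, 1.421]
wrist_force: [-7.4, 0.2, 7.0]
opening: 0.0102
t 6.22 tcp [0.6024 0.0465 0.3121] [3.139e+00 1.000e-03 1.421e+00] F [-7.4  0.2  7. ] op 0.0102 
 shift [ 0.0012 -0.1445  0.1417] turn 0
```

View pics/c5.png

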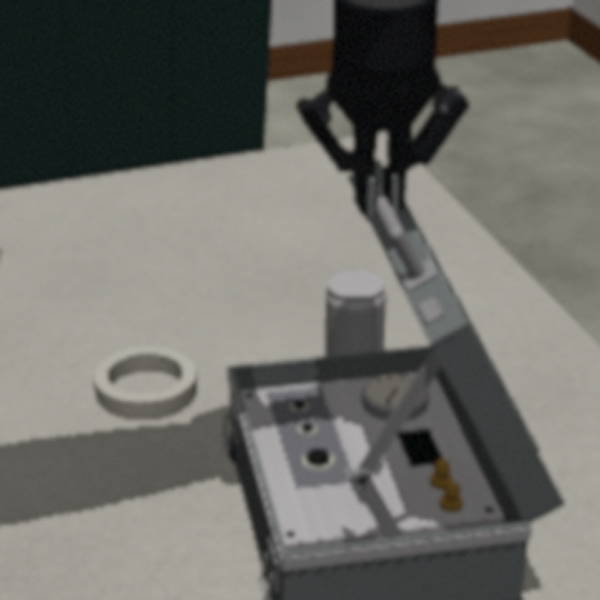

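```bash
python3 -m inch '[[[0,0.0056,-0.0024],0,0.005],[[0,0.0113,-0.0045],0,0.005],[[0,0.017,-0.0065],0,0.005],[[0,0.0227,-0.0085],0,0.005],[[0,0.0285,-0.0101],0,0.005],[[0,0.0344,-0.0118],0,0.005],[[0,0.0391,-0.013],0,0.005],[[0,0.0391,-0.013],0,0.005]]'
python3 - <<'E'
from h import *
go([.46,.0691,.17])
from station import vision
b=vision.capture("side")["pixels"]
cv2.imwrite("pics/c6.png",cv2.resize(b[50:290,190:430],None,fx=2.5,fy=2.5,interpolation=cv2.INTER_CUBIC))
E
```

```text
time_s: 7.28
tool_pos: [0.6415, 0.0404, 0.3246]
tool_rot: [3.137, 0.001, 1.421]
wrist_force: [-2.9, -1.7, 6.6]
opening: 0.0102
t 7.28 tcp [0.6415 0.0404 0.3246] [3.137e+00 1.000e-03 1.421e+00] F [-2.9 -1.7  6.6] op 0.0102 
 shift [ 0.0014 -0.1844  0.1538] turn 0
```

View pics/c6.png

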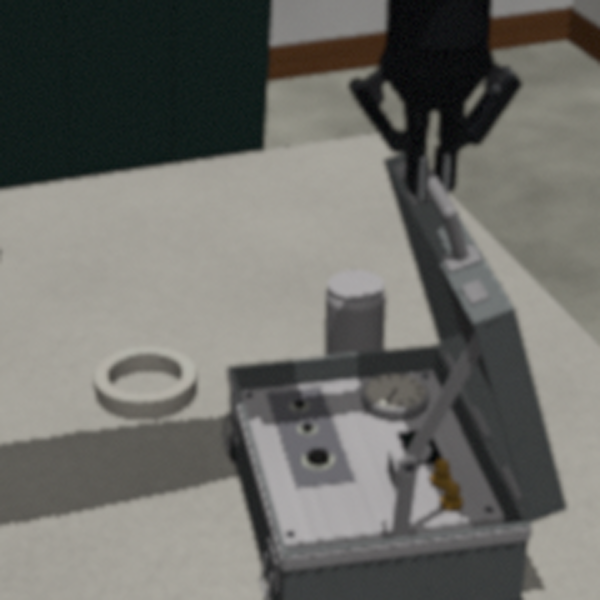

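```bash
python3 -m inch '[[[0,0.0024,-0.0006],0,0.005],[[0,0.0048,-0.0011],0,0.005],[[0,0.006,-0.0014],0,0.005],[[0,0.006,-0.0014],0,0.005]]'
python3 -m inch '[[[0,0.001,-0.0002],0,0.005],[[0,0.002,-0.0004],0,0.005],[[0,0.002,-0.0004],0,0.005]]'
python3 - <<'E'
from h import *
from station import vision
b=vision.capture("side")["pixels"]
cv2.imwrite("pics/c7.png",cv2.resize(b[110:270,310:430],None,fx=4,fy=3.7,interpolation=cv2.INTER_CUBIC))
E
```

```text
time_s: 7.82
tool_pos: [0.647, 0.0395, 0.3256]
tool_rot: [3.138, 0.001, 1.421]
wrist_force: [-4.7, -1.3, 7.2]
opening: 0.0103
time_s: 8.2
tool_pos: [0.6487, 0.0392, 0.3259]
tool_rot: [3.139, 0.002, 1.421]
wrist_force: [-5.9, -1.3, 6.0]
opening: 0.0103
```

View pics/c7.png

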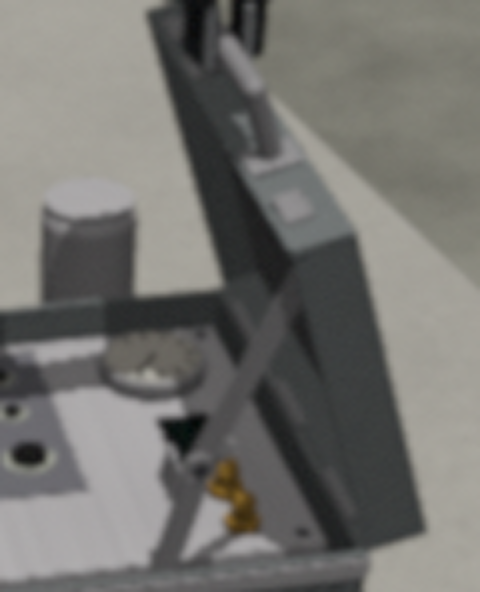

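```bash
python3 -m inch '[[[0,0.001,-0.0002],0,0.005],[[0,0.002,-0.0003],0,0.005],[[0,0.002,-0.0003],0,0.005]]'
python3 -m inch '[[[0,0.001,-0.0002],0,0.005],[[0,0.002,-0.0003],0,0.005],[[0,0.002,-0.0003],0,0.005]]'
python3 -m inch '[[[0,0.001,-0.0002],0,0.005],[[0,0.002,-0.0003],0,0.005],[[0,0.002,-0.0003],0,0.005]]'
python3 - <<'E'
from h import *
from station import vision
b=vision.capture("side")["pixels"]
cv2.imwrite("pics/c8.png",cv2.resize(b[110:270,310:430],None,fx=4,fy=3.7,interpolation=cv2.INTER_CUBIC))
E
```

```text
time_s: 8.62
tool_pos: [0.6498, 0.039, 0.3262]
tool_rot: [3.141, 0.002, 1.421]
wrist_force: [-9.5, -1.3, 6.7]
opening: 0.0106
time_s: 9.0
tool_pos: [0.6504, 0.0389, 0.3263]
tool_rot: [-3.138, 0.002, 1.421]
wrist_force: [-14.2, -1.0, 8.1]
opening: 0.0103
time_s: 9.38
tool_pos: [0.6509, 0.0388, 0.3263]
tool_rot: [-3.133, 0.002, 1.421]
wrist_force: [-19.6, 0.1, 8.8]
opening: 0.0108
```

View pics/c8.png

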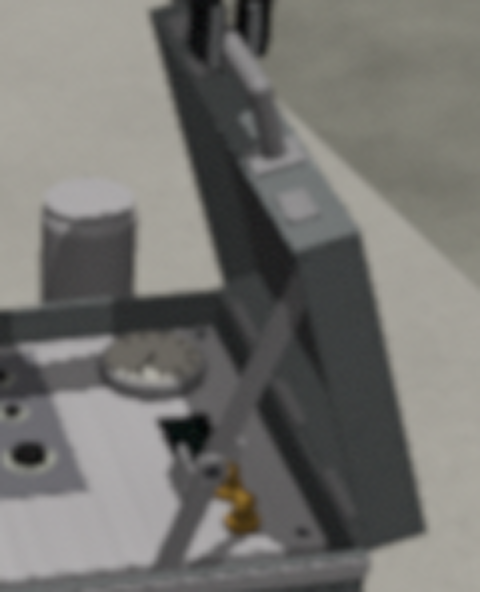

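```bash
python3 -m inch '[[[0,-0.002,-0.001],0,0.005],[[0,-0.0035,-0.002],0,0.005],[[0,-0.0035,-0.002],0,0.005]]'
python3 -m inch '[[[0,0,0],0,0.012],[[0,0,0],0,0.02],[[0,0,0],0,0.03],[[0,0,0],0,0.03]]'
python3 - <<'E'
from h import *
from station import vision
b=vision.capture("side")["pixels"]
cv2.imwrite("pics/c9.png",cv2.resize(b[110:270,310:430],None,fx=4,fy=3.7,interpolation=cv2.INTER_CUBIC))
E
```

```text
time_s: 9.8
tool_pos: [0.65, 0.039, 0.3263]
tool_rot: [-3.139, 0.002, 1.421]
wrist_force: [-6.2, -1.0, 1.2]
opening: 0.0098
time_s: 10.3
tool_pos: [0.651, 0.0398, 0.3263]
tool_rot: [3.14, -0.0, 1.421]
wrist_force: [0.4, -0.5, 0.1]
opening: 0.03
```

View pics/c9.png

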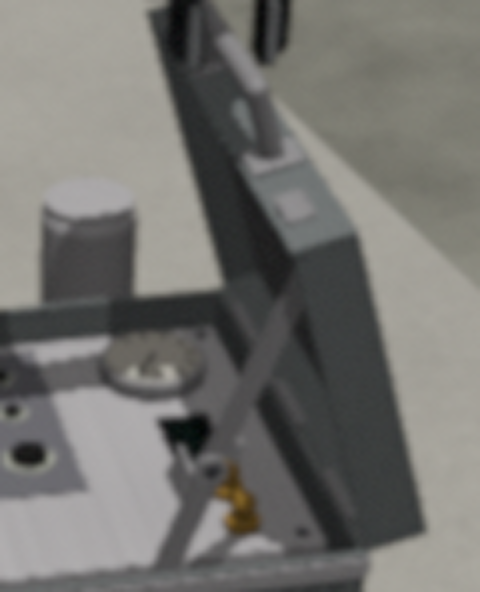

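```bash
python3 -m inch '[[[0,0,-0.005],0,0.03],[[0,0,-0.015],0,0.03],[[0,0,-0.035],0,0.03],[[0,0,-0.06],0,0.03],[[0,-0.03,-0.07],0,0.03],[[0,-0.09,-0.07],0,0.03],[[0,-0.15,-0.07],0,0.05],[[0,-0.2,-0.06],0,0.07]]'
python3 - <<'E'
from h import *
from station import vision
b=vision.capture("side")["pixels"];cv2.imwrite("pics/side10.png",b)
t=vision.capture("top")["pixels"];cv2.imwrite("pics/top10.png",t)
cv2.imwrite("pics/c10.png",cv2.resize(b[150:290,280:430],None,fx=5,fy=4.2,interpolation=cv2.INTER_CUBIC))
go([.5,0,.3])
E
```

```text
time_s: 11.35
tool_pos: [0.4513, 0.0699, 0.3892]
tool_rot: [3.137, -0.001, 1.421]
wrist_force: [0.0, 0.8, 0.3]
opening: 0.0653
t 11.45 tcp [0.4492 0.0703 0.3872] [ 3.140e+00 -1.000e-03  1.423e+00] F [ 0.  -0.2 -0.2] op 0.0699 
 shift [-0.0621  0.0604  0.0873] turn 0
```

View pics/c10.png

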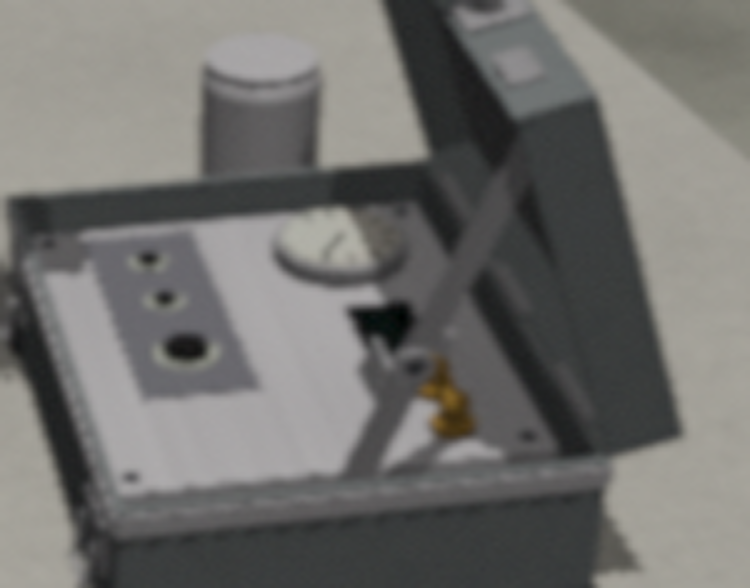

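View pics/top10.png

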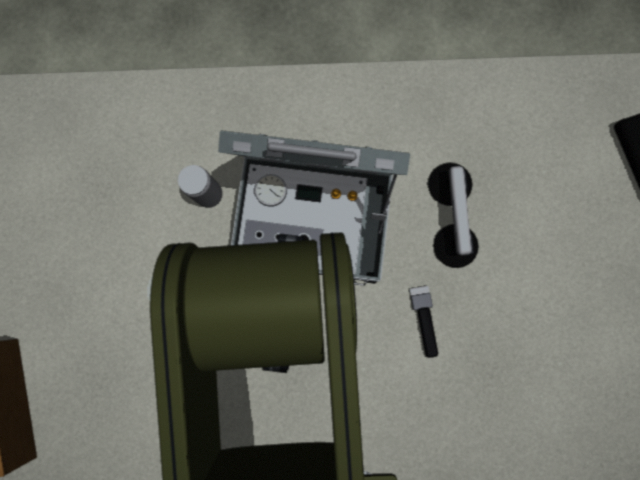

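View pics/side10.png

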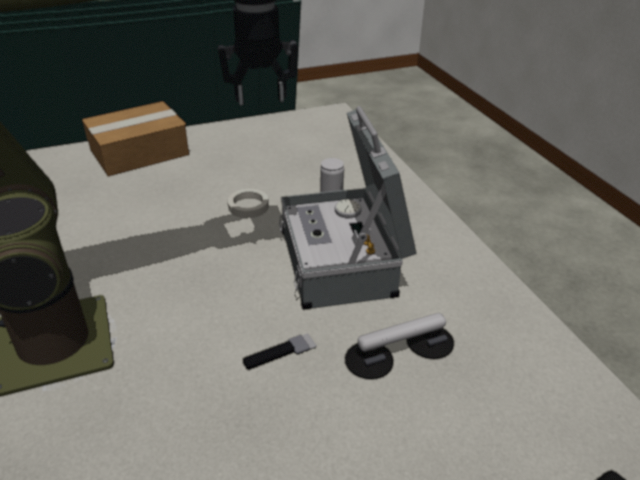

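```bash
cat >> h.py <<'E'
def onplane(n,uv,ycase):
    K,r,t=CAM[n]; M=cv2.Rodrigues(r)[0]; d=M.T@np.linalg.inv(K)@[uv[0],uv[1],1]; c=-M.T@t
    cc,s=np.cos(CY),np.sin(CY); T=np.array([[cc,s,0],[-s,cc,0],[0,0,1]])
    c=T@(c-[*CASE,0]); d=T@d; return c+d*(ycase-c[1])/d[1]
E
python3 - <<'E'
from h import *
f=lambda p:np.array(p)/[5,4.2]+[280,150]
for nm,p,y in [("rivet",(415,362),-.131),("up",(515,155),-.131),("low",(360,472),-.131),("tab",(378,372),-.118),("tab2",(370,335),-.105)]: print(nm,f(p),onplane("side",f(p),y).round(4))
t=cv2.imread("pics/top10.png")
cv2.imwrite("pics/c11.png",cv2.resize(t[150:250,320:420],None,fx=6,fy=6,interpolation=cv2.INTER_CUBIC))
s=cv2.imread("pics/side10.png")
cv2.imwrite("pics/c12.png",cv2.resize(s[200:270,330:400],None,fx=8,fy=8,interpolation=cv2.INTER_CUBIC))
E
```

```text
rivet [363.         236.19047619] [ 0.0191 -0.131   0.1639]
up [383.        186.9047619] [ 0.051  -0.131   0.2703]
low [352.         262.38095238] [-0.     -0.131   0.1027]
tab [355.6        238.57142857] [ 0.0085 -0.118   0.1503]
tab2 [354.         229.76190476] [ 0.0081 -0.105   0.1623]
```

View pics/c11.png

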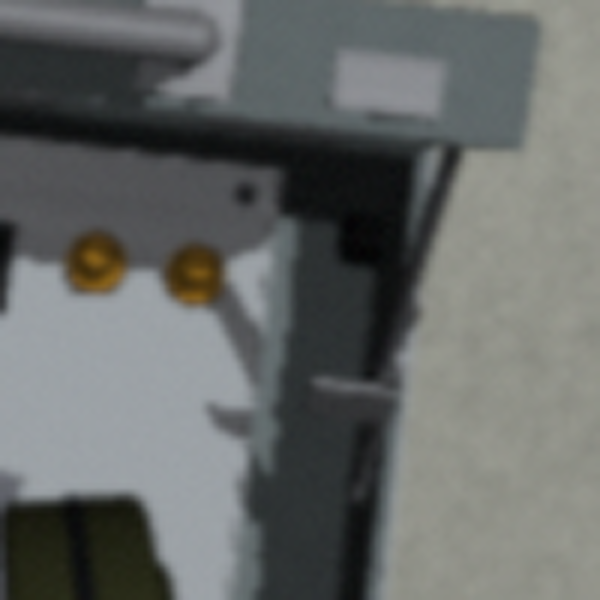

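View pics/c12.png

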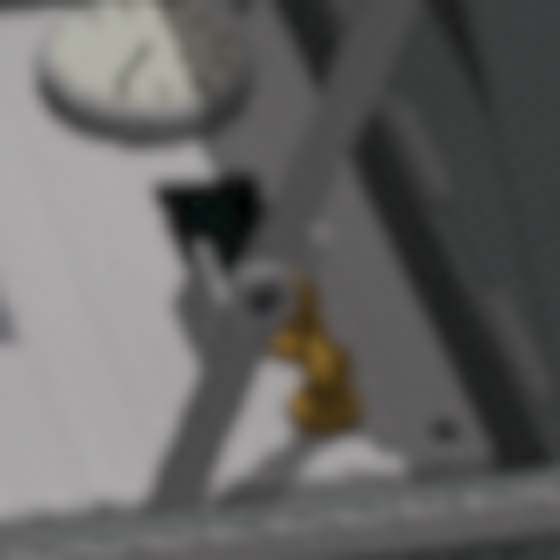

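```bash
python3 - <<'E'
from h import *
p=onz("top",(378.6,214.3),.16); print(p); cc,s=np.cos(CY),np.sin(CY); d=p[:2]-CASE; print(cc*d[0]+s*d[1],-s*d[0]+cc*d[1])
go(cw(-.075,-.108,.22),np.pi/2+CY)
E
```

```text
[ 0.59091642 -0.07023168  0.16      ]
0.009030470182834892 -0.11693579466971468
t 11.45 tcp [0.4492 0.0703 0.3872] [ 3.140e+00 -1.000e-03  1.423e+00] F [ 0.  -0.2 -0.2] op 0.0699 
 shift [-0.1087  0.0766  0.1673] turn 0.4
```

```bash
python3 -m inch '[[[-0.03,0.01,0.02],0,0.0854],[[-0.07,0.03,0.05],0,0.0854],[[-0.1,0.055,0.09],0,0.0854],[[-0.1087,0.0766,0.13],0,0.0854],[[-0.1087,0.0766,0.1673],0,0.0854],[[-0.1087,0.0766,0.1673],0.4,0.0854]]'
python3 - <<'E'
from h import *
go(cw(-.075,-.108,.125),np.pi/2+CY)
from station import vision
b=vision.capture("side")["pixels"]
cv2.imwrite("pics/c13.png",cv2.resize(b[80:290,230:430],None,fx=3,fy=2.8,interpolation=cv2.INTER_CUBIC))
E
```

```text
time_s: 12.2
tool_pos: [0.5114, -0.0494, 0.2164]
tool_rot: [-3.136, -0.0, 1.413]
wrist_force: [0.0, 0.0, 0.0]
opening: 0.0855
t 12.2 tcp [ 0.5114 -0.0494  0.2164] [-3.136 -0.     1.413] F [0. 0. 0.] op 0.0855 
 shift [ 0.0006 -0.0017  0.0914] turn -0.2
```

View pics/c13.png

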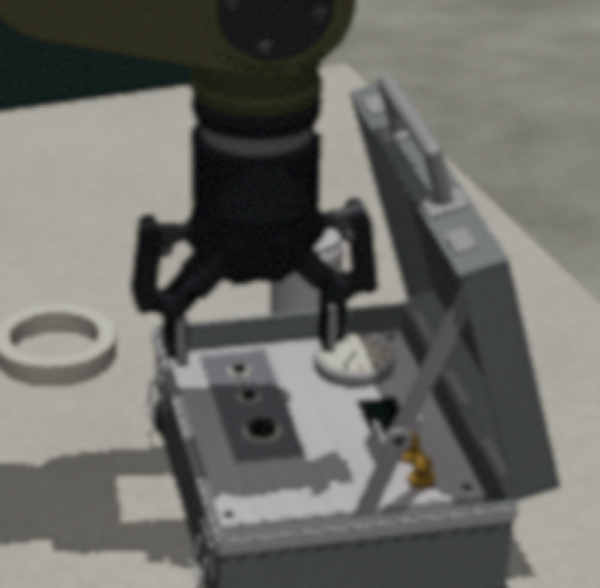

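```bash
python3 -m inch '[[[0,-0.0015,0.02],0,0.0854],[[0.0005,-0.0015,0.05],0,0.0854],[[0.0005,-0.0015,0.08],0,0.0854],[[0.0005,-0.0015,0.0915],0,0.0854],[[0.0005,-0.0015,0.0915],0,0.0854]]'
python3 -m inch '[[[0,0.006,0],0,0.0854],[[0,0.012,0],0,0.0854],[[0,0.016,0],0,0.0854],[[0,0.016,0],0,0.0854]]'
python3 - <<'E'
from h import *
go(cw(-.049,-.108,.125),np.pi/2+CY)
from station import vision
b=vision.capture("side")["pixels"]
cv2.imwrite("pics/c14.png",cv2.resize(b[130:290,250:430],None,fx=4,fy=3.7,interpolation=cv2.INTER_CUBIC))
E
```

```text
time_s: 12.88
tool_pos: [0.5109, -0.0484, 0.1274]
tool_rot: [-3.141, 0.0, 1.415]
wrist_force: [-0.7, 0.1, 1.1]
opening: 0.0858
time_s: 13.38
tool_pos: [0.5272, -0.0511, 0.1276]
tool_rot: [3.141, 0.0, 1.414]
wrist_force: [-0.6, 0.5, 0.0]
opening: 0.0855
t 13.38 tcp [ 0.5272 -0.0511  0.1276] [3.141 0.    1.414] F [-0.6  0.5  0. ] op 0.0855 
 shift [-0.0001  0.0079  0.0026] turn -0.1
```

View pics/c14.png

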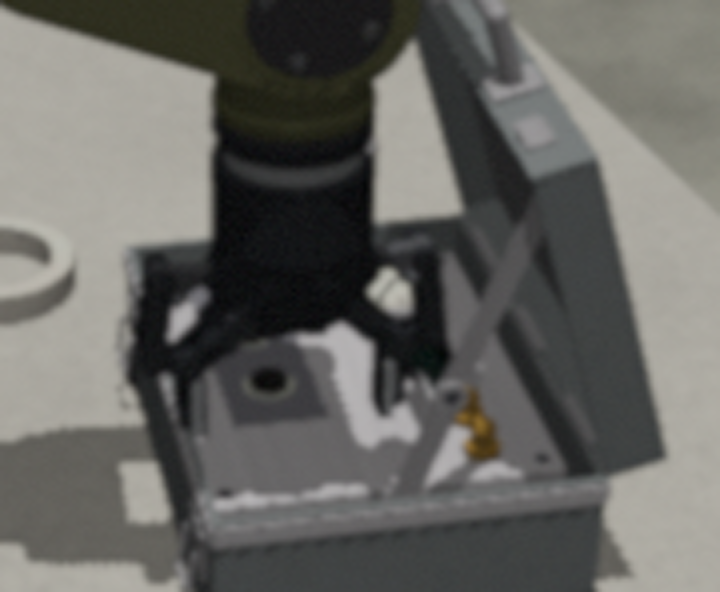

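```bash
python3 -m inch '[[[0,0.004,0],0,0.0854],[[0,0.008,0],0,0.0854],[[0,0.008,0],0,0.0854]]'
python3 -m inch '[[[0,0.003,0],0,0.0854],[[0,0.006,0],0,0.0854],[[0,0.006,0],0,0.0854]]'
python3 -m inch '[[[0,0.003,0],0,0.0854],[[0,0.005,0],0,0.0854],[[0,0.005,0],0,0.0854]]'
python3 - <<'E'
from h import *
go(cw(-.049,-.108,.125),np.pi/2+CY)
from station import vision
b=vision.capture("side")["pixels"]
cv2.imwrite("pics/c15.png",cv2.resize(b[130:290,250:430],None,fx=4,fy=3.7,interpolation=cv2.INTER_CUBIC))
E
```

```text
time_s: 13.8
tool_pos: [0.5347, -0.0523, 0.1272]
tool_rot: [-3.141, 0.0, 1.414]
wrist_force: [-0.8, 0.0, 0.1]
opening: 0.0854
time_s: 14.18
tool_pos: [0.5408, -0.0532, 0.1274]
tool_rot: [3.141, 0.0, 1.414]
wrist_force: [-0.4, -0.2, 0.5]
opening: 0.0854
time_s: 14.55
tool_pos: [0.542, -0.0534, 0.1275]
tool_rot: [-3.131, 0.0, 1.415]
wrist_force: [-18.6, 2.7, 11.4]
opening: 0.0854
t 14.55 tcp [ 0.542  -0.0534  0.1275] [-3.131  0.     1.415] F [-18.6   2.7  11.4] op 0.0854 
 shift [-0.0002 -0.0071  0.0026] turn -0.1
```

View pics/c15.png

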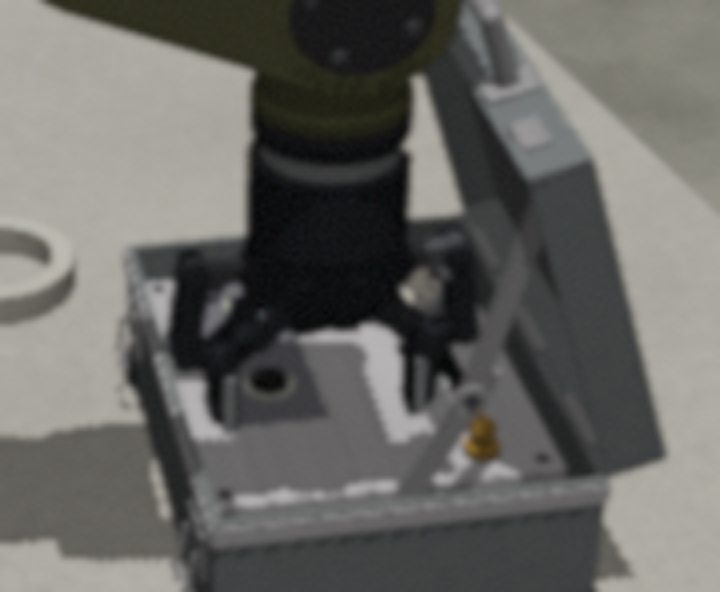

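```bash
python3 - <<'E'
from h import *
from station import vision
b=vision.capture("side")["pixels"]
cv2.imwrite("pics/c16.png",cv2.resize(b[180:265,335:415],None,fx=7,fy=7,interpolation=cv2.INTER_CUBIC))
b=vision.capture("top")["pixels"]
cv2.imwrite("pics/c17.png",cv2.resize(b[120:260,300:440],None,fx=4.2,fy=4.2,interpolation=cv2.INTER_CUBIC))
E
```

```text
(no output)
```

View pics/c16.png

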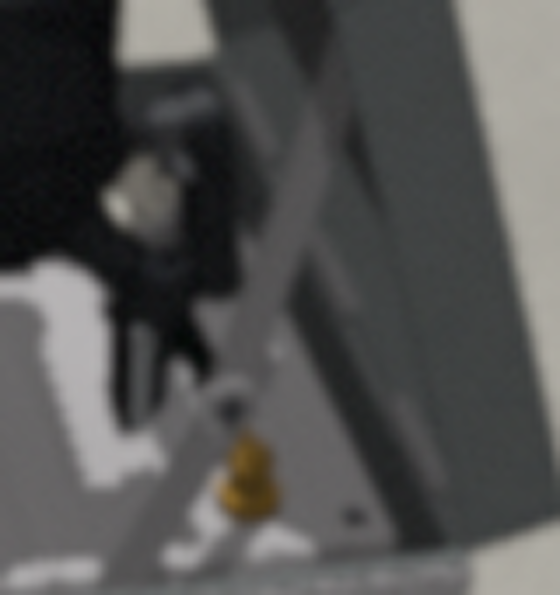

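View pics/c17.png

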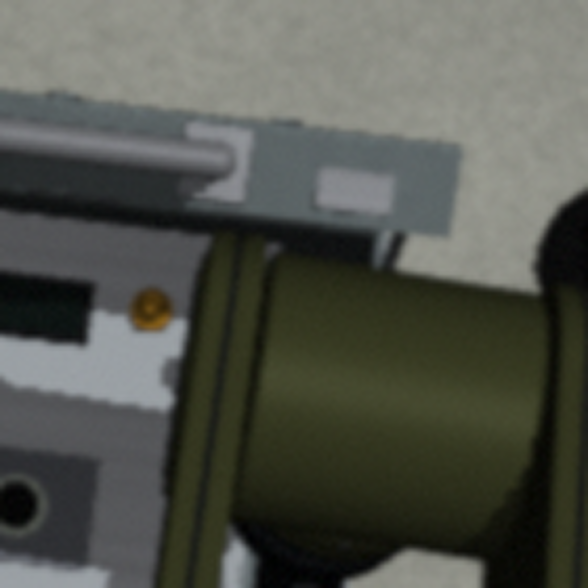

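```bash
python3 - <<'E'
from h import *
f=lambda p:np.array(p)/7+[335,180]
P=[onplane("side",f(p),-.131) for p in [(335,110),(232,405),(115,560)]]
for p in P: print(p.round(4))
a=[np.degrees(np.arctan2(P[i][0]-P[i+1][0],P[i][2]-P[i+1][2])) for i in (0,1)]; print(a)
f2=lambda p:np.array(p)/8+[330,200]
Q=[onplane("side",f2(p),-.131) for p in [(400,0),(265,295),(178,495)]]
for p in Q: print(p.round(4))
print([np.degrees(np.arctan2(Q[i][0]-Q[i+1][0],Q[i][2]-Q[i+1][2])) for i in (0,1)])
E
```

```text
[ 0.0522 -0.131   0.2513]
[ 0.0296 -0.131   0.1584]
[-0.0014 -0.131   0.1089]
[np.float64(13.660292172990971), np.float64(32.08576686999855)]
[ 0.0473 -0.131   0.2425]
[ 0.0194 -0.131   0.1622]
[ 0.0004 -0.131   0.1039]
[np.float64(19.149582682561533), np.float64(18.07675477774897)]
```

The elbow has moved about 10 mm toward the hinge and the strips now bend about 0.2–0.3 rad the other way. The tool also meets a hard stop at about 18 N. Now I'll back off and check.

```bash
python3 -m inch '[[[0,-0.004,0],0,0.0854],[[0,-0.012,0],0,0.0854],[[0,-0.022,0],0,0.0854],[[0,-0.035,0],0,0.0854],[[0,-0.04,-0.02],0,0.0854],[[0,-0.05,-0.06],0,0.0854],[[0.03,-0.06,-0.1],0,0.06],[[0.06,-0.06,-0.12],0,0.03]]'
python3 - <<'E'
from h import *
go(cw(-.142,.01,.25),np.pi/2+CY)
from station import vision
b=vision.capture("side")["pixels"]
cv2.imwrite("pics/c18.png",cv2.resize(b[150:290,280:430],None,fx=5,fy=4.2,interpolation=cv2.INTER_CUBIC))
E
```

```text
time_s: 15.7
tool_pos: [0.4955, 0.0151, 0.2503]
tool_rot: [3.137, -0.0, 1.413]
wrist_force: [0.5, -0.2, -0.3]
opening: 0.0519
t 15.7 tcp [0.4955 0.0151 0.2503] [ 3.137 -0.     1.413] F [ 0.5 -0.2 -0.3] op 0.0519 
 shift [ 0.0572 -0.0438  0.0002] turn -0.2
```

View pics/c18.png

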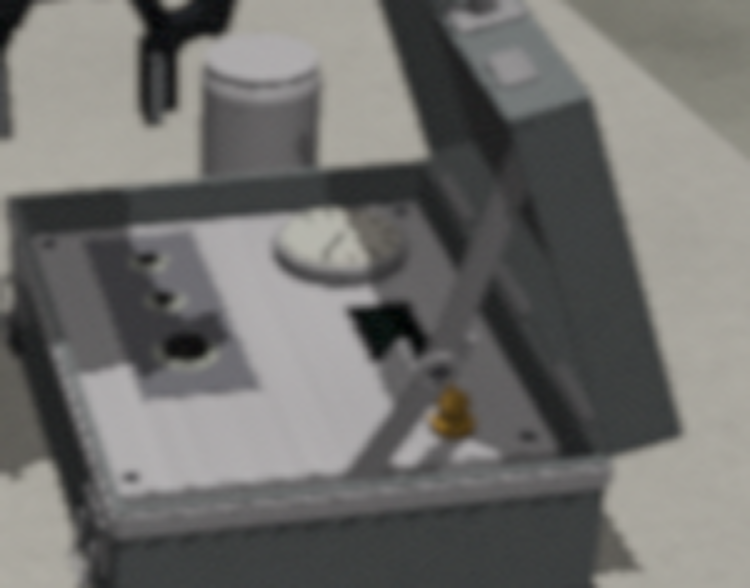

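```bash
python3 - <<'E'
from h import *
from station import vision
b=vision.capture("side")["pixels"]; cv2.imwrite("pics/side19.png",b)
a=cv2.imread("pics/side10.png")
cv2.imwrite("pics/c19.png",cv2.resize(np.hstack([a[180:265,335:392],b[180:265,335:392]]),None,fx=7,fy=7,interpolation=cv2.INTER_CUBIC))
E
```

```text
(no output)
```

View pics/c19.png

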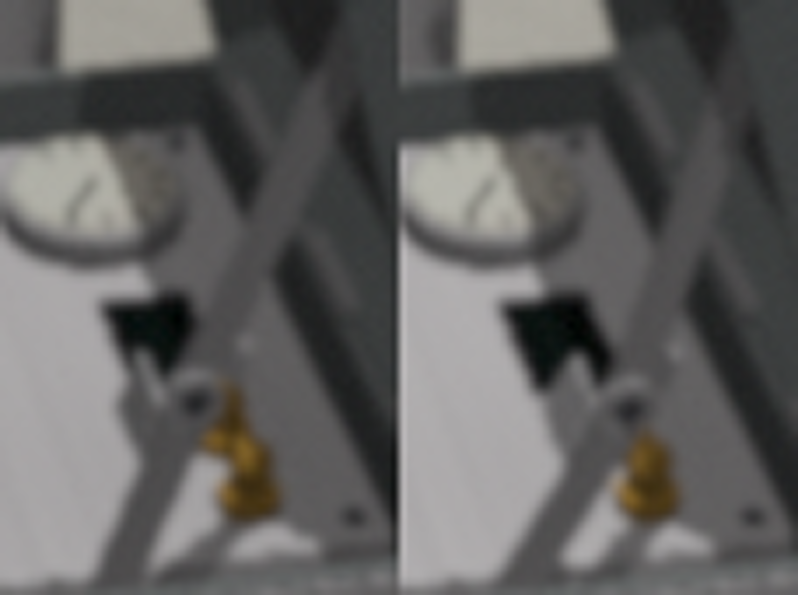

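Elbow rivet sits at (629,406) in the right half, against (197,397) before the push. It moved about 11 mm past the line and stayed there after release, which matches the locked geometry (10.4 mm offset). Lid is unchanged. Next is the key.

```bash
python3 - <<'E'
from h import *
print(proj("side",cw(-.042,.01,.084)), proj("side",cw(-.042,.058,.081)))
s=cv2.imread("pics/side19.png")
cv2.imwrite("pics/c20.png",cv2.resize(s[200:250,290:340],None,fx=10,fy=10,interpolation=cv2.INTER_CUBIC))
go(cw(-.042,.01,.16),np.pi/2+CY)
E
```

```text
[[316.80828748 231.53439868]] [[312.50710504 220.29546576]]
t 15.8 tcp [0.4966 0.0163 0.2509] [ 3.135e+00 -1.000e-03  1.417e+00] F [-0.7 -0.4 -0.5] op 0.0361 
 shift [0.0557 0.055  0.0913] turn 0.1
```

View pics/c20.png

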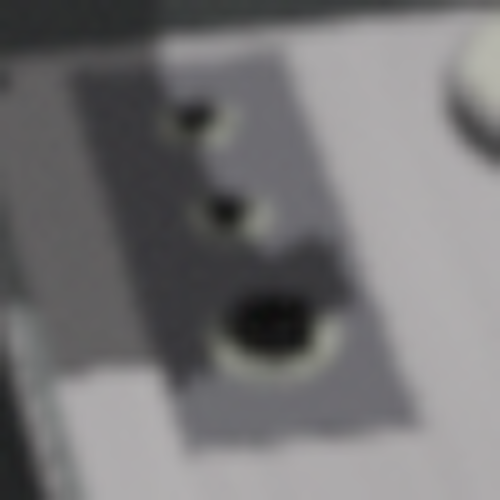

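Key top seen at (317.0,232.2), predicted (316.8,231.5), so they agree. Move above it with the fingers shut.

```bash
python3 -m inch '[[[0.015,0.015,0.01],0,0],[[0.035,0.035,0.03],0,0],[[0.05,0.05,0.06],0,0],[[0.0557,0.055,0.085],0,0],[[0.0557,0.055,0.0913],0,0],[[0.0557,0.055,0.0913],0,0]]' 30
python3 - <<'E'
from h import *
go(cw(-.042,.01,.092),np.pi/2+CY)
from station import vision
b=vision.capture("side")["pixels"]
cv2.imwrite("pics/c21.png",cv2.resize(b[150:290,270:420],None,fx=5,fy=4.2,interpolation=cv2.INTER_CUBIC))
E
```

```text
time_s: 16.55
tool_pos: [0.5578, 0.0605, 0.1554]
tool_rot: [-3.14, 0.0, 1.414]
wrist_force: [-1.5, -0.6, -0.6]
opening: -0.0003
t 16.55 tcp [0.5578 0.0605 0.1554] [-3.14   0.     1.414] F [-1.5 -0.6 -0.6] op -0.0003 
 shift [0.0029 0.0019 0.0634] turn -0.1
```

View pics/c21.png

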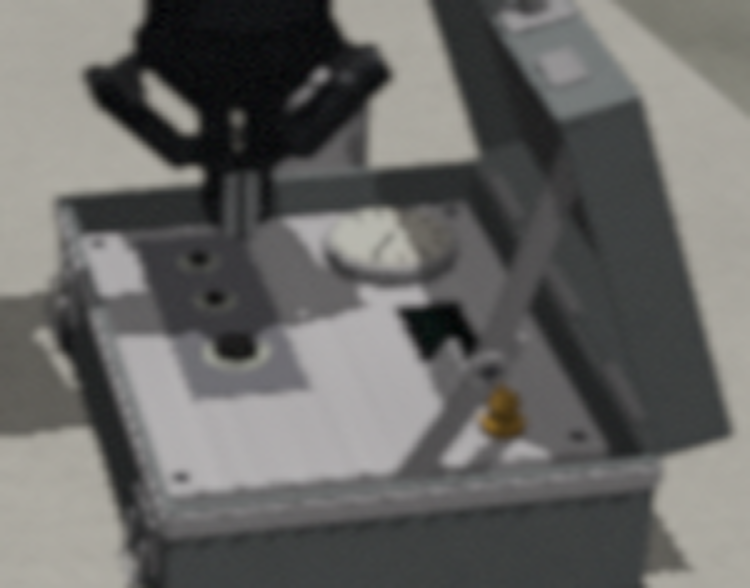

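Well aligned above the key at (237,348). Descend to 92 mm, then 1 mm steps.

```bash
python3 -m inch '[[[0.0015,0.001,0.02],0,0],[[0.003,0.002,0.04],0,0],[[0.003,0.002,0.055],0,0],[[0.003,0.002,0.062],0,0],[[0.003,0.002,0.0634],0,0],[[0.003,0.002,0.0634],0,0]]'
python3 - <<'E'
from h import *
go(cw(-.042,.01,.084),np.pi/2+CY)
from station import vision
b=vision.capture("side")["pixels"]
cv2.imwrite("pics/c22.png",cv2.resize(b[190:260,280:350],None,fx=8,fy=8,interpolation=cv2.INTER_CUBIC))
E
```

```text
time_s: 17.35
tool_pos: [0.5614, 0.0638, 0.0931]
tool_rot: [3.141, -0.0, 1.414]
wrist_force: [0.8, 0.2, -0.2]
opening: -0.0
t 17.35 tcp [0.5614 0.0638 0.0931] [ 3.141 -0.     1.414] F [ 0.8  0.2 -0.2] op -0.0 
 shift [-0.0009 -0.0012  0.0091] turn -0.1
```

View pics/c22.png

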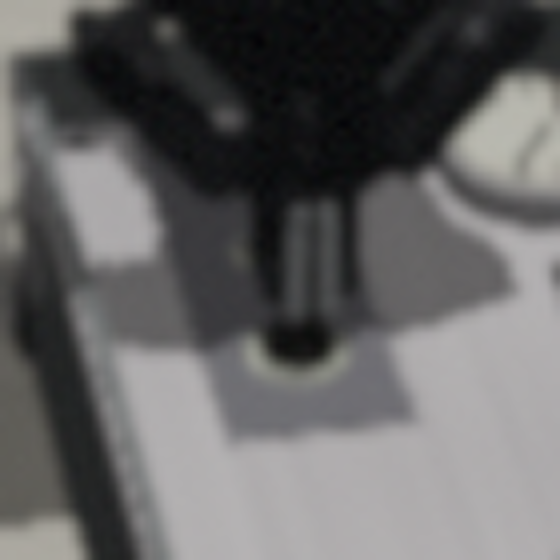

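```bash
python3 -m inch '[[[-0.001,-0.001,0.003],0,0],[[-0.001,-0.001,0.006],0,0],[[-0.001,-0.001,0.007],0,0],[[-0.001,-0.001,0.007],0,0]]'
python3 -m inch '[[[0,0,0.001],0,0],[[0,0,0.001],0,0]]'
python3 -m inch '[[[0,0,0.001],0,0],[[0,0,0.001],0,0]]'
```

```text
time_s: 17.9
tool_pos: [0.5597, 0.0629, 0.0855]
tool_rot: [-3.141, 0.0, 1.414]
wrist_force: [-0.3, -0.0, 0.6]
opening: -0.0003
time_s: 18.15
tool_pos: [0.5598, 0.0629, 0.0846]
tool_rot: [-3.142, 0.0, 1.414]
wrist_force: [0.7, -0.5, 0.3]
opening: 0.0001
time_s: 18.4
tool_pos: [0.56, 0.0629, 0.084]
tool_rot: [3.141, -0.0, 1.414]
wrist_force: [-0.9, 0.0, 2.0]
opening: -0.0001
```

```bash
python3 -m inch '[[[0,0,0.0007],0,0],[[0,0,0.0007],0,0]]'
python3 -m inch '[[[0,0,0.0007],0,0],[[0,0,0.0007],0,0]]'
python3 -m inch '[[[0,0,0.0005],0,0],[[0,0,0.0005],0,0]]'
```

```text
time_s: 18.65
tool_pos: [0.56, 0.0629, 0.0834]
tool_rot: [3.141, -0.0, 1.414]
wrist_force: [-2.5, -0.1, 4.6]
opening: 0.0001
time_s: 18.9
tool_pos: [0.56, 0.0629, 0.0827]
tool_rot: [3.141, -0.0, 1.414]
wrist_force: [-2.7, -0.4, 5.3]
opening: -0.0002
time_s: 19.15
tool_pos: [0.56, 0.0629, 0.0822]
tool_rot: [3.141, -0.0, 1.414]
wrist_force: [-1.0, -0.1, 5.0]
opening: 0.0001
```

```bash
python3 -m inch '[[[0,0,0.0005],0,0],[[0,0,0.0005],0,0]]'
python3 -m inch '[[[0,0,0.0004],0,0],[[0,0,0.0004],0,0]]'
```

```text
time_s: 19.4
tool_pos: [0.56, 0.0629, 0.0815]
tool_rot: [3.141, -0.0, 1.414]
wrist_force: [-1.0, -0.8, 3.8]
opening: -0.0001
time_s: 19.65
tool_pos: [0.56, 0.0629, 0.0807]
tool_rot: [3.141, -0.0, 1.414]
wrist_force: [-0.3, -1.0, 2.5]
opening: -0.0002
```

Force rose to about 5.3 N and then fell to 2.5 N, so travel is about 3.7 mm: past the click and short of the 5 mm stop. Releasing and withdrawing.

```bash
python3 -m inch '[[[0,0,-0.003],0,0],[[0,0,-0.01],0,0],[[0,0,-0.03],0,0],[[0,0,-0.06],0,0],[[0,-0.02,-0.1],0,0],[[0,-0.06,-0.13],0,0],[[0,-0.11,-0.15],0,0],[[0,-0.15,-0.15],0,0]]'
python3 -m inch '[[[0,0,0],0,0],[[0,0,0],0,0],[[0,0,0],0,0],[[0,0,0],0,0]]'
python3 - <<'E'
from h import *
from station import vision
b=vision.capture("side")["pixels"];cv2.imwrite("pics/side23.png",b)
t=vision.capture("top")["pixels"];cv2.imwrite("pics/top23.png",t)
cv2.imwrite("pics/c23.png",cv2.resize(b[130:290,250:430],None,fx=4.4,fy=3.7,interpolation=cv2.INTER_CUBIC))
for n in("side","top"):
    a=cv2.imread(f"pics/{n}10.png"); d=cv2.absdiff(a,cv2.imread(f"pics/{n}23.png")).max(2)>60
    print(n,d.sum())
E
```

```text
time_s: 20.65
tool_pos: [0.4113, 0.0866, 0.2343]
tool_rot: [3.136, -0.001, 1.414]
wrist_force: [0.3, 0.3, 1.1]
opening: 0.0001
time_s: 21.15
tool_pos: [0.4121, 0.0861, 0.2306]
tool_rot: [-3.141, 0.0, 1.414]
wrist_force: [-0.0, 0.5, 0.0]
opening: -0.0003
side 6107
top 23380
```

View pics/c23.png

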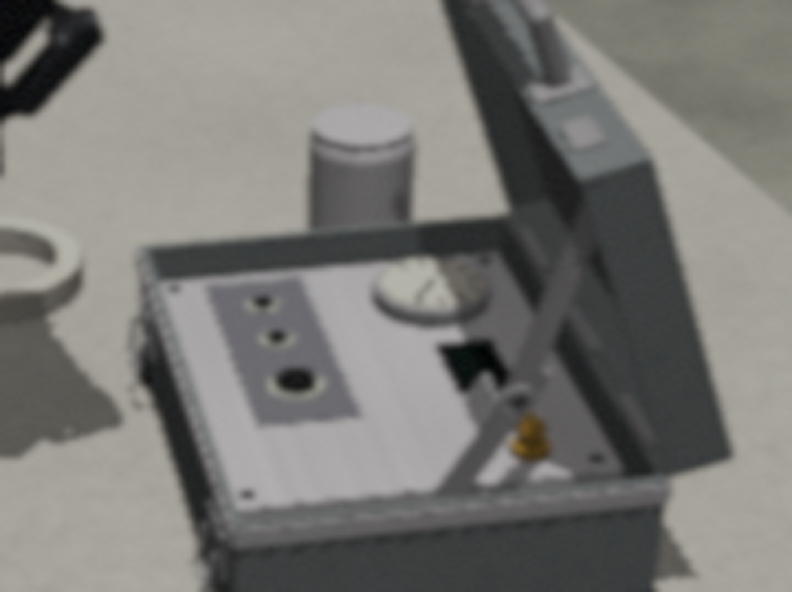

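View pics/top23.png

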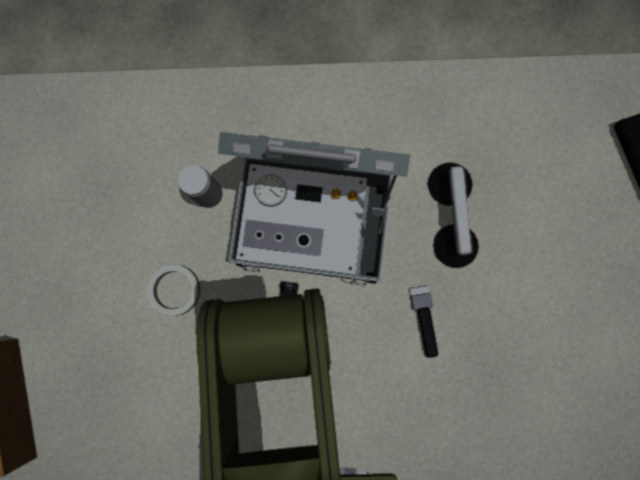

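```bash
python3 -c "
from station import bot; print(bot.finish_job())"
```

```text
the job is handed in; nothing more can be done
None
```

The vacuum unit is ready: the lid is up on its locked stay, the pump key has been clicked, and the job was handed in at about 21 s of the 66 s.

- **Lid:** I lifted it by the handle in one arc until the stay was straight and the force rose to about 20 N. After I let go it stayed up without dropping.
- **Stay:** I pushed the tab with the back of the open front finger until it met a solid stop at about 21 N. The force direction matched the face of the tilted tab. The elbow moved about 11 mm towards the hinge (about 10.4 mm expected when locked) and stayed there after I backed off.
- **Key:** I pressed the largest key in small steps. The force rose to about 5.3 N, then fell to 2.5 N at roughly 3.7 mm of travel, so it was past the click and short of the 5 mm stop. I then released it.
- **Last pictures:** the lid is up, the stay is past centre, and the three keys look up. The can, tape, lifter and scraper look where they were. The arm is clear of everything and the wrist force reads about zero.

One reading disagreed: the stay's bend measured from the picture was about 18° against the expected 12.6°. I put that down to coarse reading of the strip edges, since the elbow's position and the force on the stop both agreed with it being locked.

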